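Press two jar lids shut at the water counter

TASK

The jars with the orange disc and the blue disc on their lids have been left with the lids standing up: press each of these two lids gently down with the fingertips until it is fully home, without gripping, lifting or shifting the jars, then draw back. Leave the green jar, whose lid must stay raised, the white jar, the glasses on their tray, the pump bottle and the carton untouched.

Things in the scene. Friction and masses are not known exactly. Their poses are not given: they have to be found in the camera images.
- jar_orange: Loose clear round storage jar, full of orange rings: 84 mm diameter, clear wall 100 mm tall with a steel collar round its top 16 mm, about 0.5 kg with its lid, standing on the counter. Its plain round steel lid (88 mm diameter, 18 mm thick) has a flat orange disc, 60 mm across, in the middle of its top. Origin: centre of the jar's underside; z up. Its lid stands raised at the start and has to be shut.
- lid_orange (a joint): Height of the orange jar's lid above its shut position, in m: 0 = fully home on the jar (lid top 118 mm above the counter), up to 0.014 = fully raised (lid top at 132 mm, a black rubber seal showing between lid and collar, hidden when shut). The seal's friction, about 3.5 N, keeps the lid where it is; it slides only straight up and down, does not spring back, and meets a hard stop at 0.
- orange_spot (a point): Centre of the orange disc on the flat top face of the orange jar's lid; it moves with the lid; z up.
- jar_blue: Loose clear round storage jar, full of upright blue sticks: 84 mm diameter, clear wall 100 mm tall with a steel collar round its top 16 mm, about 0.5 kg with its lid, standing on the counter. Its plain round steel lid (88 mm diameter, 18 mm thick) has a flat blue disc, 60 mm across, in the middle of its top. Origin: centre of the jar's underside; z up. Its lid stands raised at the start and has to be shut.
- lid_blue (a joint): Height of the blue jar's lid above its shut position, in m: 0 = fully home on the jar (lid top 118 mm above the counter), up to 0.014 = fully raised (lid top at 132 mm, a black rubber seal showing between lid and collar, hidden when shut). The seal's friction, about 3.5 N, keeps the lid where it is; it slides only straight up and down, does not spring back, and meets a hard stop at 0.
- blue_spot (a point): Centre of the blue disc on the flat top face of the blue jar's lid; it moves with the lid; z up.
- jar_green: Loose clear round storage jar, nearly empty, with a low green disc of stock at the bottom: 84 mm diameter, clear wall 100 mm tall with a steel collar round its top 16 mm, about 0.5 kg with its lid, standing on the counter. Its plain round steel lid (88 mm diameter, 18 mm thick) has a flat green disc, 60 mm across, in the middle of its top. Origin: centre of the jar's underside; z up. Its lid stands raised at the start and must stay so, untouched.
- lid_green (a joint): Height of the green jar's lid above its shut position, in m: 0 = fully home on the jar (lid top 118 mm above the counter), up to 0.014 = fully raised (lid top at 132 mm, a black rubber seal showing between lid and collar, hidden when shut). The seal's friction, about 3.5 N, keeps the lid where it is; it slides only straight up and down, does not spring back, and meets a hard stop at 0.
- green_spot (a point): Centre of the green disc on the flat top face of the green jar's lid; it moves with the lid; z up.
- jar_white: Loose clear round storage jar, with white balls inside: 84 mm diameter, clear wall 100 mm tall with a steel collar round its top 16 mm, about 0.5 kg with its lid, standing on the counter. Its plain round steel lid (88 mm diameter, 18 mm thick) has a flat white disc, 60 mm across, in the middle of its top. Origin: centre of the jar's underside; z up. Its lid is already shut; it must be left untouched.
- lid_white (a joint): Height of the white jar's lid above its shut position, in m: 0 = fully home on the jar (lid top 118 mm above the counter), up to 0.014 = fully raised (lid top at 132 mm, a black rubber seal showing between lid and collar, hidden when shut). The seal's friction, about 3.5 N, keeps the lid where it is; it slides only straight up and down, does not spring back, and meets a hard stop at 0.
- white_spot (a point): Centre of the white disc on the flat top face of the white jar's lid; it moves with the lid; z up.
- glass0: Loose clear drinking glass standing upside down on the drying tray: 74 mm diameter, 105 mm tall. Origin: centre of its underside, 26 mm above the counter. Leave alone.
- glass1: Loose clear drinking glass standing upside down on the drying tray: 74 mm diameter, 105 mm tall. Origin: centre of its underside, 26 mm above the counter. Leave alone.
- glass2: Loose clear drinking glass standing upside down on the drying tray: 74 mm diameter, 105 mm tall. Origin: centre of its underside, 26 mm above the counter. Leave alone.
- glass3: Loose clear drinking glass standing upside down on the drying tray: 74 mm diameter, 105 mm tall. Origin: centre of its underside, 26 mm above the counter. Leave alone.
- tray: Fixed metal drying tray with a wire mesh, 300 x 200 mm (x, y), rim 35 mm high, at the left. Origin: centre of its underside.
- pump_bottle: Loose white square pump bottle, 75 x 75 mm, 212 mm tall with its pump. Origin: centre of its underside. Leave alone.
- carton: Loose closed white and red carton, 115 x 230 x 60 mm high. Origin: centre of its underside. Leave alone.

How it is judged:
At the end, for the whole second after the job is handed in: Orange and blue lids within 2 mm of home; green lid still raised over 7 mm; white lid still shut within 2 mm; all four jars upright (0.05 rad), at rest, within 20 mm of their start; glasses, pump bottle and carton within 10 mm of theirs (value of joint each of lid_orange, lid_blue, lid_white below 0.002 m and value of joint lid_green above 0.007 m and distance of each of jar_orange, jar_blue, jar_green, jar_white from where it was at the start of the episode below 0.02 m and angle between each of jar_orange, jar_blue, jar_green, jar_white's own z axis and vertical below 0.05 rad and linear speed of each of jar_orange, jar_blue, jar_green, jar_white below 0.02 m/s and distance of each of glass0, glass1, glass2, glass3, pump_bottle, carton from where it was at the start of the episode below 0.01 m); the robot touches nothing.
It fails at once if the green or the white jar is touched or shifted (contact force between any of the fingers, the arm and jar_green above 0.3 N or distance of any of jar_green, jar_white from where it was at the start of the episode above 0.01 m or contact force between any of the fingers, the arm and jar_white above 0.3 N).
It fails at once if a glass, the pump bottle, the carton or the tray is touched (contact force between any of the fingers, the arm and glass0 above 0.3 N or contact force between any of the fingers, the arm and glass1 above 0.3 N or contact force between any of the fingers, the arm and glass2 above 0.3 N or contact force between any of the fingers, the arm and glass3 above 0.3 N or contact force between any of the fingers, the arm and pump_bottle above 0.3 N or contact force between any of the fingers, the arm and carton above 0.3 N or contact force between any of the fingers, the arm and tray above 0.3 N).
It fails at once if the orange or blue jar is lifted off the counter (over 8 mm), tipped (over 0.15 rad) or pushed more than 25 mm out of place (height (world z) of any of jar_orange, jar_blue above 0.008 m or angle between any of jar_orange, jar_blue's own z axis and vertical above 0.15 rad or distance of any of jar_orange, jar_blue from where it was at the start of the episode above 0.025 m).
It fails at once if a jar is pressed harder than 35 N (contact force between any of the fingers, the arm and jar_orange above 35 N or contact force between any of the fingers, the arm and jar_blue above 35 N).
It also fails if it takes over 40 s, if anything falls off the work surface, if the arm or the gripper's body presses on something with over 40 N, if the wrist force passes 120 N, or if a joint passes its speed limit or range.

ROBOT

A 6-joint arm with a two-finger parallel gripper is mounted at the origin on the work surface. World frame = base frame: x ahead of the robot, y to its left, z up, the work surface at z = 0. Lengths are in m, angles in rad, forces in N, time in s.
With the tool pointing down it reaches from about 0.35 to 0.975 m from the base axis. Payload 4.9 kg.
Tool frame: the origin (TCP) lies at the very end of the fingers, on their centre line; the grasp point (between the pads) lies 19 mm behind it; z points along the fingers, y is the direction in which the jaws open and shut (so a half turn about z gives the same grasp; the last joint's range is limited). The gripper opens to 85 mm and grips with 20 to 120 N. Pads are 22 mm wide; open, the fingers measure 114 mm over their backs; the gripper's body (76 mm by 85 mm) begins 54 mm behind the grasp point. The pads swing forward as they close: fully open they stand 13 mm farther back than shut.
Start: joints at [-1.226, 0.053, 1.613, -0, 1.476, -0.119], TCP at [0.28, -0.559, 0.231] pointing down, gripper open.
Joint ranges: [-3.01, 3.01], [-1.01, 2.22], [0.06, 2.58], [-1.02, 4.17], [0.09, 2.62], [-3.14, 3.14]. Speed limits (rad/s): [2.57, 2.57, 3.14, 3.14, 3.14, 3.14].

INTERFACE

Orientations are given as a unit quaternion [w, x, y, z].
In Python, from plant import monitor, eyes, manip gives the robot as it stands.
- The arm moves only by the tool step_arm, never from a script. Its argument "motion" is a list of rows, each a list of 7 numbers: the shift along the world's x, y, z scaled (see below), then the turn, a rotation vector about the world's x, y, z scaled (see below), then the closure in counts, from 0 (fully open) to 255 (shut). In form: [[x, y, z, ax, ay, az, grip], ...]. A call has 1 to 10 rows; each row is the pose to reach, as a shift and turn from the pose commanded when the call began; what a row does not reach only later rows make up. The controller multiplies each number of a shift by 0.5 m and each number of a turn by 1.5 rad. A row lasts 1/10 s, in which the tool goes at most 50 mm and 8.59 degrees, less where a joint would pass 70% of its speed; a pose out of reach is approached as far as the arm can. A call with a number of a shift or a turn outside -1 to 1 is refused whole. A call with a gripper value outside its range is refused whole. The fingers move at their own pace and stop on an object; the grip force is fixed at half the most. Time passes only in rows, so rows that repeat a pose let the fingers close. It gives the time, the measured TCP pose, the force and the opening at its end, in the units of the state.
- monitor.state(): the state, without advancing time (a new reading comes with each control period).
- eyes.grab_frame(name): name is "scene" or "top" or "wrist"; returns a dict with "pixels" (480x640x3 uint8, red, green, blue), "mtx" (3x3 intrinsics, pixels), "rvec" (rotation vector, rad) and "tvec" (3), from world to camera coordinates, as OpenCV has them; the wrist camera has in their place "hand_eye" (4x4, takes a point from camera to tool coordinates, whose origin is the TCP and whose axes are the flange's). Camera axes: x right, y down, z forward; pixel columns grow to the right and rows downward; lengths in m; the calibration is good to about 2 mm. A picture is of the moment at which its call begins: read the wrist's pose just before it. There is no depth.
- manip.job_done(): hands the job in, once; it reports no verdict.
Trained networks look in the newest picture that a camera, given by its name, has taken for a name from the list of things; names that differ only in an ending like _2 or _b are one class to them, and where a whole thing is asked for, a point or a joint stands for the part that bears it (a point fixed in the world has none). Each returns a list of dicts, best first, with "p" (0 to 1); they miss things now and then, are a little off and sometimes report something else, mostly with a low value. They report only what shows in the picture. A call takes as long as a camera call.
- eyes.look_for(name, camera): "box" ([centre column, centre row, width, height] in pixels, round what is visible of it).
- eyes.pinpoint(name, camera): "uv" ([column, row] in pixels: a listed point, or the origin of a listed thing).
The state is a dict: "time": time; "joint_pos": joint angles; "joint_vel": joint speeds; "joint_efforts": joint torques, N m; "tool_pos": TCP position; "tool_rot": TCP orientation; "contact_force": force on the tool from outside, world axes, zero at the start; "ft_torque": the same for the moment, N m; "gripper_width": opening from 0.0 (shut) to 1.0 (fully open).
Only numpy, scipy, OpenCV 4.12 (cv2) and the standard library are available. Lean on these libraries where they do the work, as an engineer would, in place of code of your own. Each camera call takes 0.05 s, during which the arm holds its last target.

## Working session

There is one attempt and no reset: what is moved stays moved. The work goes in short steps, Python scripts to look and compute and a tool call to move; the robot and the scene stay as the last step left them, time stands still between calls to the robot, and variables do not carry over. Pictures are saved under pics/ and viewed, and the job is handed in when it is done.

Besides the shell and the picture viewer there is one more tool, called after ">>>" as name([rows], argument=value, ...), one row to a line, values as JSON. step_arm: Moves the arm, as the interface text tells. Its arguments: {"type":"object","properties":{"motion":{"type":"array","items":{"type":"array","items":{"type":"number"}}}},"required":["motion"]}

```bash
mkdir -p pics; python3 - <<'E'
from plant import monitor, eyes, manip
import cv2
s=monitor.state();print({k:s[k] for k in ("time","tool_pos","tool_rot","contact_force","gripper_width")})
for c in("scene","top"):
    f=eyes.grab_frame(c);cv2.imwrite(f"pics/{c}0.png",f["pixels"][:,:,::-1]);print(c,f["mtx"],f["rvec"],f["tvec"])
    for n in("orange_spot","blue_spot","green_spot","white_spot","pump_bottle"):
        print(n,[(r["uv"],r["p"]) for r in eyes.pinpoint(n,c)][:2])
E
```

```text
{'time': 0.0, 'tool_pos': array([ 0.27937484, -0.55837725,  0.2300764 ]), 'tool_rot': array([-1.02257806e-03,  9.73231933e-01,  2.29822853e-01, -1.24963694e-04]), 'contact_force': array([-0.811711  , -0.53673361,  0.40114157]), 'gripper_width': 0.9951733247583107}
scene [[616.41292624   0.         314.07968446]
 [  0.         616.41292624 237.72788193]
 [  0.           0.           1.        ]] [ 2.19675745  0.94195559 -0.39997893] [-0.43397781 -0.20681769  2.14664969]
orange_spot [([247.4, 249.5], 0.98)]
blue_spot [([342.7, 178.0], 0.91)]
green_spot [([298.4, 210.9], 0.84)]
white_spot [([194.7, 271.1], 0.67)]
pump_bottle [([177.4, 375.5], 0.97)]
top [[490.78739023   0.         310.45135363]
 [  0.         490.78739023 234.09489548]
 [  0.           0.           1.        ]] [ 2.1563148  -2.19083254  0.09919144] [0.03828739 0.58273844 1.24390233]
orange_spot [([386.2, 255.1], 0.79)]
blue_spot [([209.7, 272.9], 0.9)]
green_spot []
white_spot [([444.6, 276.8], 0.62)]
pump_bottle [([505.6, 218.3], 0.96), ([219.2, 275.7], 0.34)]
```

View pics/scene0.png

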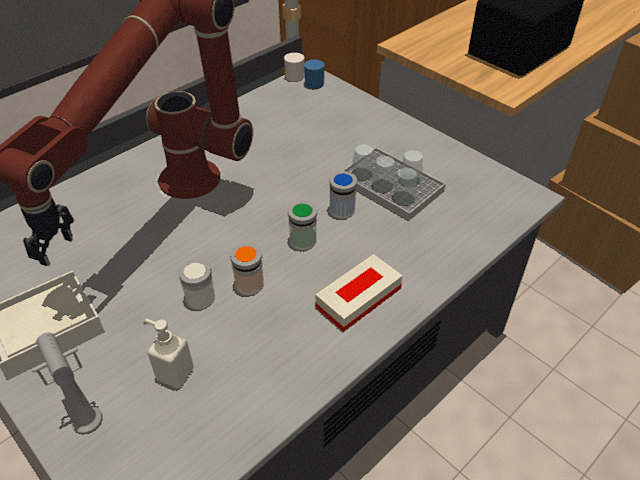

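View pics/top0.png

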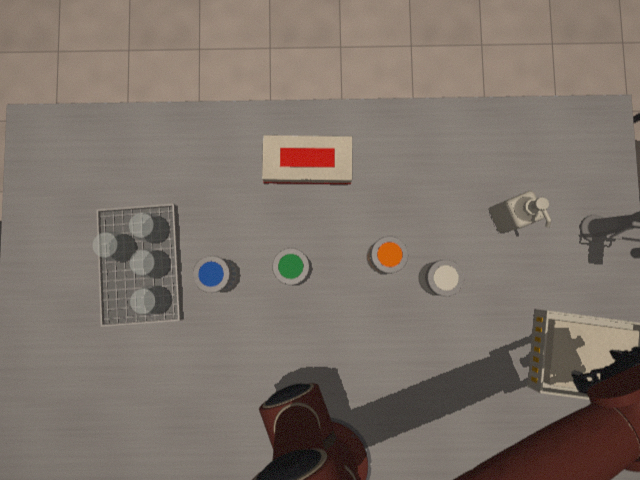

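```bash
cat > h.py <<'E'
import numpy as np,cv2
from plant import monitor, eyes, manip
def plane(f,uv,z):
    R=cv2.Rodrigues(np.array(f["rvec"],float))[0];t=np.array(f["tvec"],float)
    K=np.array(f["mtx"]);d=R.T@np.linalg.inv(K)@np.array([uv[0],uv[1],1.]);c=-R.T@t
    return c+d*(z-c[2])/d[2]
def proj(f,p):
    return cv2.projectPoints(np.array([p],float),np.array(f["rvec"],float),np.array(f["tvec"],float),np.array(f["mtx"]),None)[0].ravel()
E
python3 - <<'E'
from h import *
f=eyes.grab_frame("scene");g=eyes.grab_frame("top")
for n,a,b,z in(("o",(247.4,249.5),(386.2,255.1),.132),("b",(342.7,178),(209.7,272.9),.132),("w",(194.7,271.1),(444.6,276.8),.118),("g",(298.4,210.9),None,.132)):
    print(n,plane(f,a,z).round(4),plane(g,b,z).round(4) if b else "")
E
```

```text
o [ 0.5156 -0.1449  0.132 ] [ 0.5208 -0.1493  0.132 ]
b [0.4794 0.2687 0.132 ] [0.4855 0.268  0.132 ]
w [ 0.4686 -0.2926  0.118 ] [ 0.4676 -0.289   0.118 ]
g [0.4962 0.065  0.132 ]
```

The scene picture shows the orange (246,254), blue (343,180), green (302,211) and white (195,271) discs, and the top view agrees, with the tray at far left. I'll refine the centres by colour.

```bash
cat >> h.py <<'E'
H={"o":(5,20),"b":(100,125),"g":(55,85)}
def disc(f,n,near,r=30):
    hsv=cv2.cvtColor(f["pixels"],cv2.COLOR_RGB2HSV);lo,hi=H[n]
    m=cv2.inRange(hsv,(lo,150,80),(hi,255,255))
    k=np.zeros_like(m);cv2.circle(k,(int(near[0]),int(near[1])),r,255,-1);m&=k
    c,_=cv2.findContours(m,cv2.RETR_EXTERNAL,cv2.CHAIN_APPROX_NONE)
    c=max(c,key=cv2.contourArea);e=cv2.fitEllipse(c);return e
E
python3 - <<'E'
from h import *
f=eyes.grab_frame("scene");g=eyes.grab_frame("top")
for n,a,b in(("o",(246,254),(389,254)),("b",(343,180),(210,273)),("g",(302,211),(291,266))):
    e=disc(f,n,a);h=disc(g,n,b)
    print(n,np.round(e[0],1),np.round(e[1],1),plane(f,e[0],.132).round(4),np.round(h[0],1),np.round(h[1],1),plane(g,h[0],.132).round(4))
print(plane(g,(537,210),.2),plane(g,(525,210),.0))
E
```

```text
o [245.4 253.6] [14.7 20.5] [ 0.5239 -0.1588  0.132 ] [389.3 254. ] [23.7 24.3] [ 0.5233 -0.1568  0.132 ]
b [342.7 179.3] [10.7 17.5] [0.484  0.2639 0.132 ] [210.5 273.6] [22.8 23.5] [0.4838 0.2662 0.132 ]
g [301.9 210. ] [12.  18.4] [0.5005 0.0753 0.132 ] [290.2 265.9] [21.8 22.6] [0.499 0.078 0.132]
[ 0.61342571 -0.48010278  0.2       ] [ 0.64089881 -0.54141661  0.        ]
```

>>> step_arm([
  [0.05, 0.08, 0.04, 0, 0, 0, 255],
  [0.1, 0.16, 0.04, 0, 0, 0, 255],
  [0.15, 0.24, 0.04, 0, 0, 0, 255],
  [0.2, 0.32, 0.04, 0, 0, 0, 255],
  [0.25, 0.4, 0.04, 0, 0, 0, 255],
  [0.3, 0.48, 0.04, 0, 0, 0, 255],
  [0.35, 0.57, 0.04, 0, 0, 0, 255],
  [0.4, 0.65, 0.04, 0, 0, 0, 255],
  [0.45, 0.73, 0.04, 0, 0, 0, 255],
  [0.487, 0.802, 0.04, 0, 0, 0, 255],
])

```text
time: 1.8
tool_pos: [0.5241, -0.1558, 0.2516]
tool_rot: [0.0, 0.973, 0.23, 0.0]
contact_force: [0.2, -0.9, 0.5]
gripper_width: -0.0
```

>>> step_arm([
  [0, 0, 0, 0, 0, 0, 255],
  [0, 0, 0, 0, 0, 0, 255],
])

```text
time: 2.0
tool_pos: [0.5233, -0.1574, 0.2513]
tool_rot: [0.0, 0.973, 0.231, -0.0]
contact_force: [-0.1, 0.4, 0.3]
gripper_width: 0.0
```

```bash
python3 - <<'E'
from h import *
from scipy.spatial.transform import Rotation as Ro
s=monitor.state();print({k:s[k] for k in ("time","tool_pos","tool_rot","contact_force","gripper_width")})
f=eyes.grab_frame("wrist");cv2.imwrite("pics/wrist1.png",f["pixels"][:,:,::-1])
HE=np.array(f["hand_eye"]);q=s["tool_rot"];R=Ro.from_quat([q[1],q[2],q[3],q[0]]).as_matrix()
print([(r["uv"],r["p"]) for r in eyes.pinpoint("orange_spot","wrist")][:2])
try:
    e=disc(f,"o",(320,240),400);print(e)
    d=R@HE[:3,:3]@np.linalg.inv(f["mtx"])@np.array([*e[0],1]);c=s["tool_pos"]+R@HE[:3,3];print(c+d*(.132-c[2])/d[2])
except Exception as x:print(x)
E
```

```text
{'time': 2.0, 'tool_pos': array([ 0.52326316, -0.15737382,  0.25134077]), 'tool_rot': array([ 2.29817488e-04,  9.73000678e-01,  2.30802091e-01, -1.50154417e-04]), 'contact_force': array([-0.07115933,  0.42789806,  0.34484289]), 'gripper_width': 0.0001465014447367541}
[([318.6, 222.8], 0.97)]
((315.64068603515625, 220.50685119628906), (87.18348693847656, 89.54711151123047), 90.10581970214844)
[ 0.5232406 -0.1559409  0.132    ]
```

View pics/wrist1.png

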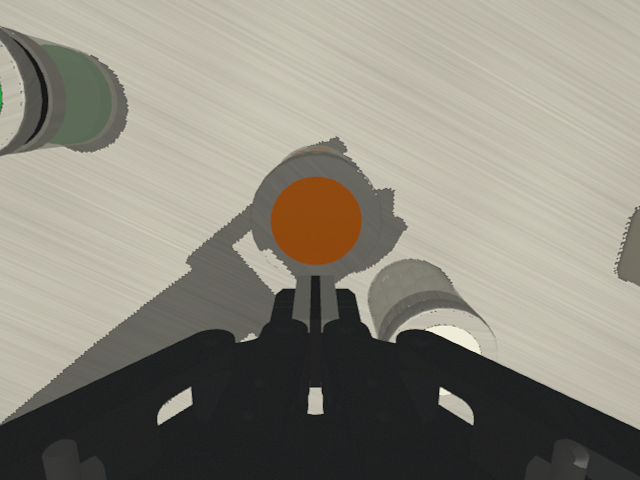

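The orange disc at (316,221) in the wrist view maps to within 2 mm of the TCP, so it is centred. The fingers are shut. Next is the descent to just above the lid.

>>> step_arm([
  [0, 0, -0.04, 0, 0, 0, 255],
  [0, 0, -0.08, 0, 0, 0, 255],
  [0, 0, -0.12, 0, 0, 0, 255],
  [0, 0, -0.16, 0, 0, 0, 255],
  [0, 0, -0.19, 0, 0, 0, 255],
  [0, 0, -0.21, 0, 0, 0, 255],
  [0, 0, -0.22, 0, 0, 0, 255],
  [0, 0, -0.22, 0, 0, 0, 255],
])

```text
time: 2.9
tool_pos: [0.5228, -0.1582, 0.1409]
tool_rot: [-0.0, 0.973, 0.23, -0.0]
contact_force: [-0.4, 0.6, 0.4]
gripper_width: -0.001
```

>>> step_arm([
  [0, 0, -0.004, 0, 0, 0, 255],
  [0, 0, -0.008, 0, 0, 0, 255],
  [0, 0, -0.012, 0, 0, 0, 255],
  [0, 0, -0.016, 0, 0, 0, 255],
  [0, 0, -0.02, 0, 0, 0, 255],
  [0, 0, -0.024, 0, 0, 0, 255],
  [0, 0, -0.028, 0, 0, 0, 255],
  [0, 0, -0.028, 0, 0, 0, 255],
])

```text
time: 3.7
tool_pos: [0.5231, -0.1579, 0.1273]
tool_rot: [-0.0, 0.973, 0.23, 0.0]
contact_force: [-0.1, -0.6, 0.6]
gripper_width: -0.004
```

>>> step_arm([
  [0, 0, -0.003, 0, 0, 0, 255],
  [0, 0, -0.006, 0, 0, 0, 255],
  [0, 0, -0.009, 0, 0, 0, 255],
])

```text
time: 4.0
tool_pos: [0.5232, -0.1579, 0.1228]
tool_rot: [0.0, 0.973, 0.23, 0.0]
contact_force: [-1.3, 0.6, 3.8]
gripper_width: 0.003
```

>>> step_arm([
  [0, 0, -0.003, 0, 0, 0, 255],
  [0, 0, -0.006, 0, 0, 0, 255],
])

```text
time: 4.2
tool_pos: [0.5232, -0.1579, 0.1197]
tool_rot: [-0.0, 0.973, 0.23, 0.0]
contact_force: [-1.0, 0.9, 3.4]
gripper_width: 0.005
```

Contact at about 3.5 N, which matches the seal friction: the lid is sliding. I'll go on in small steps to the stop.

>>> step_arm([
  [0, 0, -0.002, 0, 0, 0, 255],
  [0, 0, -0.003, 0, 0, 0, 255],
])

```text
time: 4.4
tool_pos: [0.5231, -0.1579, 0.1182]
tool_rot: [-0.0, 0.973, 0.23, 0.0]
contact_force: [-1.0, 0.1, 3.4]
gripper_width: -0.004
```

>>> step_arm([
  [0, 0, -0.001, 0, 0, 0, 255],
  [0, 0, -0.001, 0, 0, 0, 255],
])

```text
time: 4.6
tool_pos: [0.5232, -0.158, 0.118]
tool_rot: [0.0, 0.973, 0.23, 0.0]
contact_force: [-1.7, 2.3, 4.4]
gripper_width: -0.002
```

>>> step_arm([
  [0, 0, -0.001, 0, 0, 0, 255],
  [0, 0, -0.001, 0, 0, 0, 255],
])

```text
time: 4.8
tool_pos: [0.5232, -0.158, 0.118]
tool_rot: [0.0, 0.973, 0.23, 0.0]
contact_force: [-2.9, 1.6, 6.5]
gripper_width: -0.001
```

>>> step_arm([
  [0, 0, -0.001, 0, 0, 0, 255],
  [0, 0, -0.001, 0, 0, 0, 255],
])

```text
time: 5.0
tool_pos: [0.5233, -0.1581, 0.118]
tool_rot: [0.0, 0.973, 0.23, 0.0]
contact_force: [-3.5, 2.1, 8.6]
gripper_width: -0.001
```

The TCP holds at 118.0 mm while the force rises to 8.6 N, so this is the hard stop and the orange lid is home. Now lifting and crossing to blue, above the green jar.

>>> step_arm([
  [0, 0, 0.01, 0, 0, 0, 255],
  [0, 0, 0.06, 0, 0, 0, 255],
  [0, 0, 0.14, 0, 0, 0, 255],
  [0, 0, 0.22, 0, 0, 0, 255],
  [0, 0, 0.28, 0, 0, 0, 255],
  [0, 0, 0.28, 0, 0, 0, 255],
])

```text
time: 5.6
tool_pos: [0.5254, -0.1592, 0.2627]
tool_rot: [0.003, 0.973, 0.23, 0.004]
contact_force: [0.8, -0.3, 1.0]
gripper_width: 0.004
```

>>> step_arm([
  [-0.008, 0.08, 0, 0, 0, 0, 255],
  [-0.016, 0.17, 0, 0, 0, 0, 255],
  [-0.024, 0.26, 0, 0, 0, 0, 255],
  [-0.032, 0.35, 0, 0, 0, 0, 255],
  [-0.04, 0.44, 0, 0, 0, 0, 255],
  [-0.048, 0.53, 0, 0, 0, 0, 255],
  [-0.056, 0.62, 0, 0, 0, 0, 255],
  [-0.064, 0.71, 0, 0, 0, 0, 255],
  [-0.072, 0.79, 0, 0, 0, 0, 255],
  [-0.078, 0.846, 0, 0, 0, 0, 255],
])

```text
time: 6.6
tool_pos: [0.4829, 0.2672, 0.2549]
tool_rot: [0.0, 0.973, 0.231, -0.001]
contact_force: [1.2, -0.4, 0.1]
gripper_width: 0.001
```

>>> step_arm([
  [0, 0, 0, 0, 0, 0, 255],
  [0, 0, 0, 0, 0, 0, 255],
])

```text
time: 6.8
tool_pos: [0.4836, 0.265, 0.2553]
tool_rot: [0.0, 0.973, 0.23, -0.001]
contact_force: [0.3, 1.3, 0.2]
gripper_width: 0.003
```

```bash
python3 - <<'E'
from h import *
from scipy.spatial.transform import Rotation as Ro
s=monitor.state()
f=eyes.grab_frame("wrist");cv2.imwrite("pics/wrist2.png",f["pixels"][:,:,::-1])
HE=np.array(f["hand_eye"]);q=s["tool_rot"];R=Ro.from_quat([q[1],q[2],q[3],q[0]]).as_matrix()
print(s["tool_pos"],[(r["uv"],r["p"]) for r in eyes.pinpoint("blue_spot","wrist")][:2])
e=disc(f,"b",(320,240),400);print(e)
d=R@HE[:3,:3]@np.linalg.inv(f["mtx"])@np.array([*e[0],1]);c=s["tool_pos"]+R@HE[:3,3];print(c+d*(.132-c[2])/d[2])
E
```

```text
[0.48355538 0.26497997 0.25526378] [([313.5, 216.8], 0.87)]
((314.01361083984375, 217.65977478027344), (85.43054962158203, 87.89335632324219), 92.16340637207031)
[0.4837181  0.26770124 0.132     ]
```

View pics/wrist2.png

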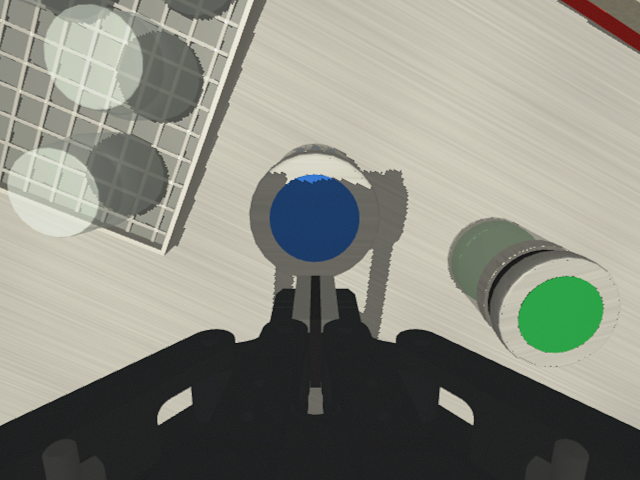

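The blue disc at (314,218) lies about 2 mm from the TCP. The tray (upper left) and green jar (560,315) are well clear. Descending.

>>> step_arm([
  [0, 0.003, -0.04, 0, 0, 0, 255],
  [0, 0.003, -0.08, 0, 0, 0, 255],
  [0, 0.003, -0.12, 0, 0, 0, 255],
  [0, 0.003, -0.16, 0, 0, 0, 255],
  [0, 0.003, -0.2, 0, 0, 0, 255],
  [0, 0.003, -0.22, 0, 0, 0, 255],
  [0, 0.003, -0.23, 0, 0, 0, 255],
  [0, 0.003, -0.236, 0, 0, 0, 255],
  [0, 0.003, -0.236, 0, 0, 0, 255],
])

```text
time: 7.8
tool_pos: [0.4845, 0.2664, 0.1393]
tool_rot: [-0.0, 0.973, 0.23, 0.0]
contact_force: [0.4, -0.0, -0.2]
gripper_width: -0.001
```

>>> step_arm([
  [0, 0, -0.004, 0, 0, 0, 255],
  [0, 0, -0.008, 0, 0, 0, 255],
  [0, 0, -0.012, 0, 0, 0, 255],
  [0, 0, -0.016, 0, 0, 0, 255],
  [0, 0, -0.02, 0, 0, 0, 255],
])

```text
time: 8.3
tool_pos: [0.4841, 0.2666, 0.1291]
tool_rot: [-0.0, 0.973, 0.23, 0.0]
contact_force: [-1.4, -1.0, 3.1]
gripper_width: -0.001
```

>>> step_arm([
  [0, 0, -0.003, 0, 0, 0, 255],
  [0, 0, -0.006, 0, 0, 0, 255],
  [0, 0, -0.009, 0, 0, 0, 255],
])

```text
time: 8.6
tool_pos: [0.4842, 0.2666, 0.1245]
tool_rot: [-0.0, 0.973, 0.23, 0.0]
contact_force: [-2.7, -0.7, 3.3]
gripper_width: -0.001
```

>>> step_arm([
  [0, 0, -0.003, 0, 0, 0, 255],
  [0, 0, -0.006, 0, 0, 0, 255],
  [0, 0, -0.009, 0, 0, 0, 255],
])

```text
time: 8.9
tool_pos: [0.4841, 0.2666, 0.1197]
tool_rot: [-0.0, 0.973, 0.23, 0.0]
contact_force: [-1.0, -1.1, 3.4]
gripper_width: 0.001
```

>>> step_arm([
  [0, 0, -0.001, 0, 0, 0, 255],
  [0, 0, -0.002, 0, 0, 0, 255],
  [0, 0, -0.003, 0, 0, 0, 255],
])

```text
time: 9.2
tool_pos: [0.4841, 0.2666, 0.1183]
tool_rot: [-0.0, 0.973, 0.23, 0.0]
contact_force: [-0.1, 0.6, 3.0]
gripper_width: -0.001
```

>>> step_arm([
  [0, 0, -0.001, 0, 0, 0, 255],
  [0, 0, -0.001, 0, 0, 0, 255],
])

```text
time: 9.4
tool_pos: [0.4842, 0.2666, 0.1181]
tool_rot: [-0.0, 0.973, 0.23, 0.0]
contact_force: [-1.4, 0.3, 4.3]
gripper_width: 0.0
```

>>> step_arm([
  [0, 0, -0.001, 0, 0, 0, 255],
  [0, 0, -0.002, 0, 0, 0, 255],
  [0, 0, -0.002, 0, 0, 0, 255],
])

```text
time: 9.7
tool_pos: [0.4843, 0.2667, 0.118]
tool_rot: [-0.0, 0.973, 0.23, 0.0]
contact_force: [-3.7, 0.3, 8.2]
gripper_width: 0.002
```

>>> step_arm([
  [0, 0, 0.01, 0, 0, 0, 255],
  [0, 0, 0.06, 0, 0, 0, 255],
  [0, 0, 0.14, 0, 0, 0, 255],
  [0, 0, 0.22, 0, 0, 0, 255],
  [0, 0, 0.3, 0, 0, 0, 255],
  [0, 0, 0.36, 0, 0, 0, 255],
  [0, 0, 0.36, 0, 0, 0, 255],
])

```text
time: 10.4
tool_pos: [0.4862, 0.2672, 0.3027]
tool_rot: [-0.001, 0.973, 0.23, 0.005]
contact_force: [0.5, -0.2, 0.6]
gripper_width: -0.002
```

>>> step_arm([
  [-0.04, -0.05, 0, 0, 0, 0, 255],
  [-0.1, -0.12, 0, 0, 0, 0, 255],
  [-0.15, -0.18, 0, 0, 0, 0, 255],
  [-0.15, -0.18, 0, 0, 0, 0, 255],
])

```text
time: 10.8
tool_pos: [0.4068, 0.1743, 0.2949]
tool_rot: [0.0, 0.974, 0.229, -0.001]
contact_force: [0.3, 1.1, 0.1]
gripper_width: -0.002
```

```bash
python3 - <<'E'
from h import *
import time
f=eyes.grab_frame("scene");g=eyes.grab_frame("top")
for n,a,b,z in(("o",(246,256),(389,254),.118),("b",(343,182),(210,273),.118),("g",(302,211),(291,266),.132)):
    for F,u in((f,a),(g,b)):
        try:
            e=disc(F,n,u);print(n,np.round(e[0],1),np.round(e[1],1),plane(F,e[0],z).round(4))
        except Exception as x: print(n,"hidden")
cv2.imwrite("pics/top2.png",g["pixels"][:,:,::-1])
cv2.imwrite("pics/scene2.png",cv2.resize(f["pixels"][140:330,160:400,::-1],None,fx=3,fy=3))
s=monitor.state();print(s["tool_pos"],s["contact_force"],s["time"])
E
```

```text
o [245.7 256.5] [14.7 20.5] [ 0.5222 -0.1578  0.118 ]
o [388.6 254.4] [23.4 23.9] [ 0.5231 -0.1572  0.118 ]
b [342.6 182.4] [10.8 17.3] [0.4827 0.2654 0.118 ]
b [211.5 273.7] [22.7 23.2] [0.4838 0.2666 0.118 ]
g [301.9 210. ] [11.9 18.3] [0.5005 0.0751 0.132 ]
g [290.2 266. ] [21.9 22.6] [0.4988 0.0779 0.132 ]
[0.40873745 0.17616192 0.29568814] [0.37114318 0.35573572 0.1136027 ] 10.9
```

View pics/scene2.png

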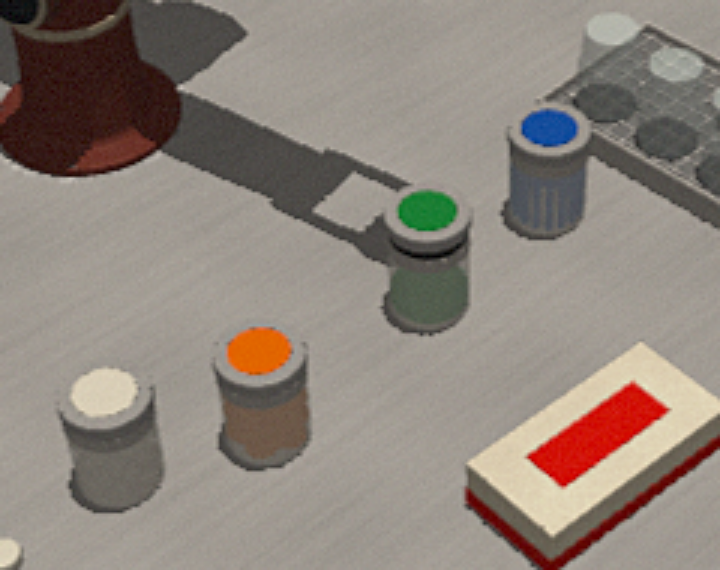

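In the enlarged crop the black seal is gone from the orange jar (260,350) and the blue jar (550,127). It still shows on the green jar (428,212). The jars have not moved, and the arm is clear.

```bash
python3 -c "
from plant import manip
print(manip.job_done())"
```

```text
the job is handed in; nothing more can be done
None
```

I pressed the orange and blue lids fully home with the closed fingertips, drew the arm back above the counter, and handed the job in at about 11 s. No verdict was reported.

- **Lids home:** on both jars the fingertips stopped at 118.0 mm, the shut height. The measured force rose from about 3.5 N of seal friction to about 8–9 N vertically, far below the 35 N limit.
- **Seals:** the last picture shows no black seal on the orange or blue jar. Green's seal is still visible, so its lid is still raised.
- **Positions:** the orange, blue and green discs were within about 2 mm of their starting positions in both the scene and top cameras. I did not re-measure the white jar, glasses, pump bottle or carton. The arm crossed well above the jars and kept clear of the rest, and no unexpected force showed in the readings after each move.
- **Disagreement:** the network's first position for the orange disc was about 10 mm off the colour-based measurement. I used the colour-based one, and the wrist camera confirmed it to about 2 mm.

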